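# Nest the parts cup, push the spent tin through the bin flap

### The job

Clear the loose parts cup and the spent flux tin off the workboard. Nest the tapered cup upright in the top of the stack of its own kind, fully home; the straight-sided open tin will not nest and is rubbish, so push it down through the sprung flap of the scrap bin until it drops inside and the flap has closed behind it. Leave the stack where it stands, and leave the lidded full tin and everything else on the board alone.

Things in the scene. Friction and masses are not known exactly. Their poses are not given: they have to be found in the camera images.
- cup: loose parts cup: round, open, aluminium, 46 mm high, 45 g (+-20 %), standing upright. The lower 30 mm taper (outside diameter 34 mm at the foot, 52 mm above); over a square shoulder an upright collar, 30 to 46 mm high, 60 mm outside, 56 mm inside diameter: held by this collar with the fingertips above the shoulder, they clear the stack's rim. Origin at the centre of its underside, z up.
- stack_top: upper of the two cups of the stack, the same cup in every size, empty. Origin at the centre of its underside (31 mm above the table), z up; its rim is 46 mm higher. A further cup nests in it with its shoulder on this rim, its origin then 16 mm above this one, with about 2 mm of play sideways.
- stack_base: lower one of the two cups of the stack, loose on the workboard, the same cup in every size. Origin at the centre of its underside, z up.
- tin: the spent flux tin: straight round steel tin without a lid, a crust of dried flux in its bottom, 40 mm diameter, 62 mm high, 90 g (the mass varies some 20 %). Its sides do not taper, it does not nest in the cups (rubbish). Stands upright on the workboard. Origin at the centre of its underside, z up.
- bin: scrap bin of smooth grey sheet steel with a black lid frame, 112 mm (its x) by 182 mm (its y), 175 mm high, fixed. The opening in its top, 80 mm (x) by 150 mm (y), is closed by a steel flap lying 6 mm below the lid's rim, hinged along the opening's +x edge. Inside about 100 by 170 mm, floor 8 mm above the underside. Origin at the centre of its underside, z up.
- mouth (a point): centre of the bin's opening at the height of the lid's rim (175 mm above the bin's underside); axes as the bin's: +x to the hinge (38 mm away), y along it. For the tin held upright about 10 mm from here towards the flap's free edge (-x), the tin is past the flap when its upper rim is 25 mm below the lid's rim: let go there it drops in.
- flap (a joint): angle of the bin's flap, 76 mm from hinge to free edge: 0 closed, growing as it swings down into the bin, at most 1.5. A spring shuts it: about 0.9 N at the free edge starts it, 1.1 N holds it wide open; the tin's weight does not. Whatever is pressed down on it opens it; let go before it is past the free edge, the flap jams it or throws it back.
- flap_edge (a point): middle of the flap's free edge (opposite the hinge), on its upper face; moves with the flap.
- full_tin: bystander: full flux tin with its knurled screw lid on, 55 mm diameter, 40 mm high, round, closed top. Origin at the centre of its underside.
- heat_sink: bystander: green anodized finned heat sink, 62 x 50 x 25 mm. Origin at the centre of its underside.
- crimper: bystander: chrome crimping tool lying flat, about 240 mm long, 66 mm over the handles, 14 mm thick. Origin near its middle, on the board.
- spreader: bystander: white nylon antenna spreader lying flat, 150 x 16 x 10 mm. Origin at the centre of its underside.
- solder_reel: bystander: reel of solder standing on its flange, 54 mm diameter, 42 mm high. Origin at the centre of its underside.
- vise: bystander: swivel vise bolted to the workboard, about 140 mm long, with a brass dipole centre block in its jaws, 143 mm high. Fixed. Origin at the centre of its round foot.
- iron_stand: bystander: cool soldering iron in its coiled stand; the handle sticks up and back (its +x) to about 180 mm high, 165 mm from the origin. Fixed. Origin at the centre of the underside of its base, 115 x 75 mm.
- workboard: fixed maple board, 590 x 1000 mm, 15 mm thick, on which all the above stands. Origin at the centre of its underside, on the table top.

How it is judged (in metres and radians):
On the way:
1. the tin is pushed, not just dropped, through the flap: the gripper presses on it or holds it while the flap is open more than 0.6 rad (value of joint flap above 0.6 rad and contact force between the fingers and tin above 0.5 N), for 0.1 s.
At the end, for the whole second after the job is handed in: The tin rests inside the bin, its origin under 90 mm above the bin's underside, the flap shut (under 0.08 rad). The cup rests in stack_top upright (0.1 rad), axes within 5 mm, origin 12 to 20 mm above. Both stack cups are still nested and upright, the stack moved under 30 mm (x of tin in the frame of bin between -0.056 and 0.056 m and y of tin in the frame of bin between -0.09 and 0.09 m and z of tin in the frame of bin between 0 and 0.09 m and value of joint flap below 0.08 rad and linear speed of tin below 0.03 m/s and horizontal distance between cup and stack_top below 0.005 m and z of cup in the frame of stack_top between 0.012 and 0.02 m and angle between each of cup, stack_base's own z axis and vertical below 0.1 rad and linear speed of cup below 0.02 m/s and z of stack_top in the frame of stack_base below 0.02 m and horizontal distance between stack_top and stack_base below 0.005 m and distance of stack_base from where it was at the start of the episode below 0.03 m); the robot touches nothing.
It fails at once if the full tin is moved more than 30 mm or tipped (distance of full_tin from where it was at the start of the episode above 0.03 m or angle between full_tin's own z axis and vertical above 0.5 rad).
It fails at once if the heat sink, crimping tool, spreader or solder reel is moved more than 30 mm (distance of any of heat_sink, crimper, spreader, solder_reel from where it was at the start of the episode above 0.03 m).
It fails at once if the vise or the iron stand is struck with more than 25 N (contact force between any of vise, iron_stand and the arm above 25 N).
It also fails if it takes over 53 s, if anything falls off the work surface, if the arm or the gripper's body presses on something with over 40 N, if the wrist force passes 120 N, or if a joint passes its speed limit or range.

### The arm

A 6-joint arm with a two-finger parallel gripper is mounted at the origin on the work surface. World frame = base frame: x ahead of the robot, y to its left, z up, the work surface at z = 0. Lengths are in mm, angles in rad, forces in N, time in s.
With the tool pointing down it reaches from about 275 to 1000 mm from the base axis. Payload 8.4 kg.
Tool frame: the origin (TCP) lies midway between the tips of the shut fingers; the grasp point (between the pads) lies 19 mm behind it; z points along the fingers, y is the direction in which the jaws open and shut (so a half turn about z gives the same grasp; the last joint's range is limited). The gripper opens to 85 mm and grips with 20 to 120 N. Pads are 22 mm wide; open, the fingers measure 114 mm over their backs; the gripper's body (76 mm by 85 mm) begins 54 mm behind the grasp point. The pads swing forward as they close: fully open they stand 13 mm farther back than shut.
Start: joints at [1.15, 0.353, 1.633, -0, 1.155, -0.002], TCP at [254.164, 570.989, 231.281] pointing down, gripper open.
Joint ranges: [-2.63, 2.63], [-0.92, 2.1], [0.06, 2.66], [-1.3, 4.44], [0, 2.69], [-3.02, 3.02]. Speed limits (rad/s): [2.22, 2.22, 2.79, 3.14, 3.14, 3.14].

### API

Orientations are given as a unit quaternion [x, y, z, w].
In Python, from bench import state, grab_frame, calibration, job_done gives the robot as it stands.
- The arm moves only by the shell command python3 -m jog 'ROWS' [FORCE]. ROWS is JSON, one flat list of numbers, 7 for each row, row after row: the turn, a rotation vector about the tool's x, y, z in degrees, then the shift along the tool's x, y, z in cm, then the closure, from 0 (fully open) to 1 (shut). In form: [rx, ry, rz, dx, dy, dz, claw, rx, ry, rz, dx, dy, dz, claw, ...]. A call has 1 to 8 rows; each row is the pose to reach, as a shift and turn from the pose commanded when the call began, along the tool's axes at that moment; what a row does not reach only later rows make up. A row lasts 1/10 s, in which the tool goes at most 50 mm and 8.59 degrees, less where a joint would pass 70% of its speed; a pose out of reach is approached as far as the arm can. A call with a gripper value outside its range is refused whole. The fingers move at their own pace and stop on an object; FORCE is the grip in N (left out, the last holds). Time passes only in rows, so rows that repeat a pose let the fingers close. It gives the time, the measured TCP pose, the force and the opening at its end, in the units of the state.
- state(): the state, without advancing time (a new reading comes with each control period).
- grab_frame(name): name is "side" or "top" or "wrist"; returns (picture, depth): 400x640x3 uint8, red, green, blue; 400x640 float32, mm along the optical axis (not along the pixel's ray), 0 where there is no reading.
- calibration(name): a dict with "fx", "fy", "cx", "cy" (pixels), "world_from_camera" (4x4, takes a point from camera to world coordinates). Camera axes: x right, y down, z forward; pixel columns grow to the right and rows downward; lengths in mm; the calibration is good to about 2 mm. A picture is of the moment at which its call begins: read the wrist's pose just before it. calibration takes no time and is no camera call; for the wrist camera it gives the pose at the moment of the call.
- job_done(): hands the job in, once; it reports no verdict.
The state is a dict: "time_s": time; "joint_pos": joint angles; "dq": joint speeds; "joint_torque": joint torques, N m; "position": TCP position; "tool_rot": TCP orientation; "ft_force": force on the tool from outside, world axes, zero at the start; "ft_torque": the same for the moment, N m; "grip_width": opening from 0.0 (shut) to 1.0 (fully open).
Only numpy, scipy, OpenCV 4.12 (cv2) and the standard library are available. Lean on these libraries where they do the work, as an engineer would, in place of code of your own. Each camera call takes 0.05 s, during which the arm holds its last target. There are 200 camera calls.

## Working session

There is one attempt and no reset: what is moved stays moved. The work goes in short steps, Python scripts to look and compute and a shell command to move; the robot and the scene stay as the last step left them, time stands still between calls to the robot, and variables do not carry over. Pictures are saved under pics/ and viewed, about 8 in all and at most 12, crops included, and the job is handed in when it is done.

```bash
mkdir -p pics; ls; cat > h.py <<'E'
import numpy as np, cv2
from bench import state, grab_frame, calibration
from scipy.spatial.transform import Rotation as R
def pts(name):
    c=calibration(name); p,d=grab_frame(name)
    v,u=np.indices(d.shape); 
    P=np.stack([(u-c['cx'])/c['fx']*d,(v-c['cy'])/c['fy']*d,d],-1)
    T=np.array(c['world_from_camera']); W=P@T[:3,:3].T+T[:3,3]
    W[d==0]=np.nan
    return p,d,W
def save(n,p): cv2.imwrite('pics/'+n+'.png',p[...,::-1])
E
python3 - <<'E'
from h import *
print(state())
for n in('top','side'):
    p,d,W=pts(n); save(n+'0',p); np.savez(n+'0.npz',p=p,d=d,W=W)
    c=calibration(n); print(n,c)
E
```

```text
pics
{'time_s': 0.0, 'joint_pos': array([ 1.14960993e+00,  3.53624587e-01,  1.63413131e+00, -4.78087951e-05,
        1.15523613e+00, -2.41362293e-03]), 'dq': array([-0.00093416, -0.00028328, -0.00028381, -0.0010501 , -0.0002857 ,
       -0.00020443]), 'joint_torque': array([-1.86406913e-03, -6.05262780e+01, -3.42055249e+01, -3.80608867e-05,
        9.53369978e-03, -3.77385027e-05]), 'position': array([253.97274103, 570.54035472, 230.57762097]), 'tool_rot': array([ 2.07850220e-01,  9.78160414e-01, -6.88648797e-04, -1.25713811e-04]), 'ft_force': array([0.30972359, 1.27433222, 0.53292835]), 'ft_torque': array([-0.01493898, -0.04873015,  0.03072555]), 'grip_width': 1.0021782068343519}
top {'fx': 483.5164416906886, 'fy': 483.5164416906886, 'cx': 316.3466904418885, 'cy': 204.4286059614058, 'world_from_camera': array([[-4.00089540e-02, -9.74761508e-01,  2.19634435e-01,
         3.04792754e+02],
       [-9.99190671e-01,  3.81154494e-02, -1.28536339e-02,
         7.11194024e+01],
       [ 4.15776234e-03, -2.19970939e-01, -9.75497565e-01,
         1.39288264e+03],
       [ 0.00000000e+00,  0.00000000e+00,  0.00000000e+00,
         1.00000000e+00]])}
side {'fx': 384.135946691215, 'fy': 384.135946691215, 'cx': 317.80966814135314, 'cy': 204.58528832708615, 'world_from_camera': array([[ 9.82498465e-01, -9.92948865e-02,  1.57598513e-01,
         4.17459147e+02],
       [-1.86257096e-01, -5.13482841e-01,  8.37641729e-01,
        -7.05028102e+02],
       [-2.24940828e-03, -8.52335554e-01, -5.22990481e-01,
         5.98975721e+02],
       [ 0.00000000e+00,  0.00000000e+00,  0.00000000e+00,
         1.00000000e+00]])}
```

View pics/top0.png

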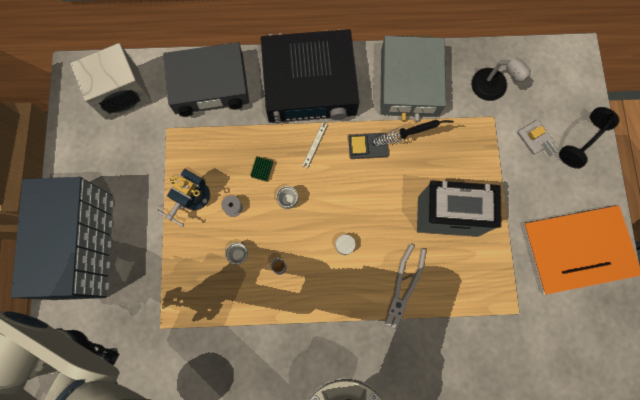

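View pics/side0.png

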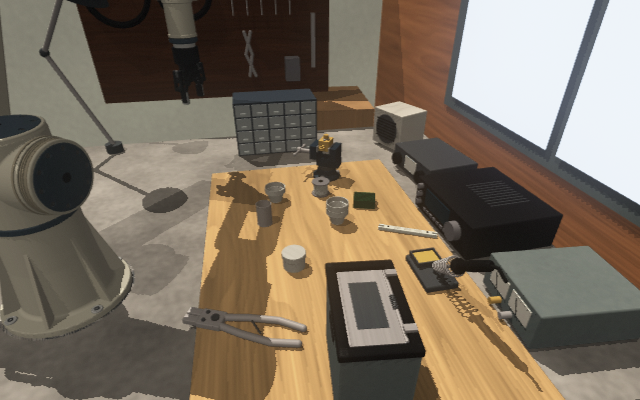

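```bash
cat > m.py <<'E'
from h import *
def circ(W,mask):
    q=W[mask][:,:2]; c,r=cv2.minEnclosingCircle(q.astype(np.float32)); 
    A=np.c_[2*q,np.ones(len(q))]; 
    return np.round(c,1),round(r,1),len(q),np.round(np.median(W[mask][:,2]),1)
E
python3 - <<'E'
from m import *
f=np.load('top0.npz'); p,W=f['p'],f['W']
v,u=np.indices(p.shape[:2])
for n,(uu,vv),(a,b) in [('cup',(237,253),(50,75)),('stack',(288,197),(82,105)),('tin',(278,267),(66,90)),('full',(345,243),(45,70)),('reel',(232,205),(45,70))]:
    m=(np.hypot(u-uu,v-vv)<20)&(W[...,2]>a)&(W[...,2]<b)
    print(n,circ(W,m), 'zmax',np.nanmax(W[(np.hypot(u-uu,v-vv)<20)][:,2]))
m=(np.hypot(u-465,v-207)<60)&(W[...,2]>184)&(W[...,2]<205)
q=W[m]; print('bin rim',cv2.minAreaRect(q[:,:2].astype(np.float32)),np.median(q[:,2]),len(q))
print('bin depths', np.round(W[180:236:4,465],0))
a=cv2.resize(p[160:260,400:520],None,fx=5,fy=5,interpolation=cv2.INTER_CUBIC)
s=np.load('side0.npz')['p']; b=cv2.resize(s[250:400,310:440],None,fx=3.3,fy=3.3,interpolation=cv2.INTER_CUBIC)[:400,:]
a=cv2.resize(a,(400,400));b=cv2.resize(b,(400,400));save('bin',np.hstack([a,b]))
E
```

```text
cup (array([476.3, 280.9]), 30.5, 95, np.float64(58.7)) zmax 66.45056145462354
stack (array([627.5, 135.3]), 29.5, 9, np.float64(83.4)) zmax 85.78143862363436
tin (array([436.5, 164.9]), 20.3, 50, np.float64(76.0)) zmax 85.31620048060881
full (array([490.2, -22.3]), 27.6, 306, np.float64(55.6)) zmax 65.23271372934164
reel (array([615. , 296.4]), 27.7, 278, np.float64(57.5)) zmax 66.25622679302273
bin rim ((564.1697387695312, -324.60791015625), (182.8092803955078, 113.5792007446289), 83.86466217041016) 188.26333520492835 2515
bin depths [[ 673. -391.   11.]
 [ 614. -329.  192.]
 [ 604. -329.  190.]
 [ 595. -330.  182.]
 [ 583. -326.  190.]
 [ 573. -326.  187.]
 [ 564. -327.  182.]
 [ 552. -324.  186.]
 [ 542. -323.  186.]
 [ 532. -323.  185.]
 [ 520. -319.  193.]
 [ 510. -318.  191.]
 [ 508. -333.  141.]
 [ 507. -353.   76.]]
```

View pics/bin.png

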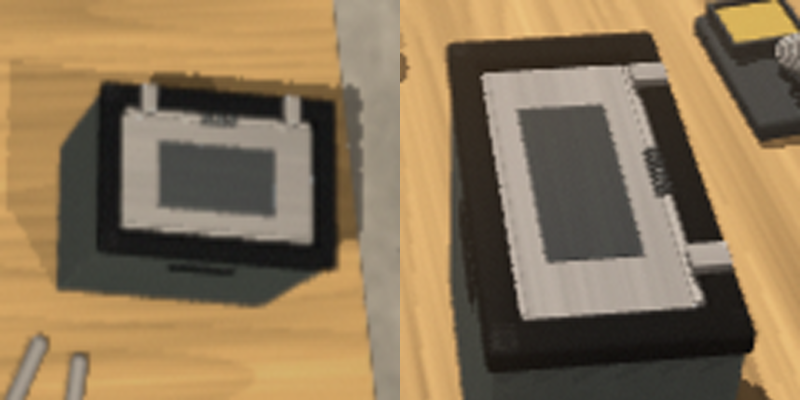

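```bash
cat > to.py <<'E'
import sys
from h import *
# usage: to.py x y z [yaw of tool y, deg] : prints row entries from present pose
s=state(); M=R.from_quat(s['tool_rot']); a=list(map(float,sys.argv[1:]))
yaw=np.radians(a[3] if len(a)>3 else 83.9)
y=np.array([np.cos(yaw),np.sin(yaw),0]); z=np.array([0,0,-1.]); G=R.from_matrix(np.c_[np.cross(y,z),y,z])
print('t',round(s['time_s'],2),'pos',np.round(s['position'],1),'turn',np.round((M.inv()*G).as_rotvec(degrees=True),2),'shift cm',np.round(M.inv().apply(np.array(a[:3])-s['position'])/10,2),'grip',round(s['grip_width'],3),'F',np.round(s['ft_force'],1))
E
python3 - <<'E'
from m import *
f=np.load('top0.npz'); p,W=f['p'],f['W']
v,u=np.indices(p.shape[:2])
m=(np.hypot(u-288,v-197)<20)&(W[...,2]>68)&(W[...,2]<92); print(circ(W,m))
f=np.load('side0.npz'); p,W=f['p'],f['W']
for n,c,a,b in [('cup',(476,281),54,68),('stack',(627,135),70,84),('tin',(436,165),70,84)]:
    m=(np.hypot(W[...,0]-c[0],W[...,1]-c[1])<40)&(W[...,2]>a)&(W[...,2]<b); print(n,circ(W,m))
m=(np.hypot(W[...,0]-564,W[...,1]+325)<125)&(W[...,2]>184)&(W[...,2]<205)
q=W[m]; print('bin rim',cv2.minAreaRect(q[:,:2].astype(np.float32)),np.median(q[:,2]),len(q))
E
python3 to.py 450 281 200
```

```text
(array([628.6, 135.8]), 30.8, 79, np.float64(75.2))
cup (array([474.4, 280.9]), 31.8, 94, np.float64(58.6))
stack (array([625.2, 136.5]), 32.3, 119, np.float64(74.7))
tin (array([432.8, 165.8]), 22.0, 75, np.float64(74.0))
bin rim ((562.9049072265625, -324.58795166015625), (183.73123168945312, 111.94583892822266), 83.73434448242188) 188.29643445990052 5652
t 0.1 pos [254.  570.6 230.6] turn [-7.000e-02 -1.000e-02 -1.789e+01] shift cm [-29.68 -18.48   3.08] grip 1.0 F [-0.6 -0.7 -0.1]
```

```bash
python3 -m jog '[0,0,-8,-10,-6,0,0, 0,0,-17.9,-20,-12,1,0, 0,0,-17.9,-31,-17.5,3,0, 0,0,-17.9,-31,-17.5,5,0, 0,0,-17.9,-31.9,-17.5,7,0, 0,0,-17.9,-31.9,-17.5,7,0, 0,0,-17.9,-31.9,-17.5,7,0, 0,0,-17.9,-31.9,-17.5,7,0]' 40
python3 - <<'E'
from h import *
s=state(); print(np.round(calibration('wrist')['world_from_camera'],2))
p,d,W=pts('wrist'); save('w1',p); np.savez('w1.npz',p=p,d=d,W=W)
E
python3 to.py 475.5 281 41
```

```text
time_s: 0.9
position: [475.5, 278.1, 159.9]
tool_rot: [0.054, 0.999, -0.001, -0.001]
ft_force: [0.6, -0.2, 0.1]
grip_width: 1.001
[[ 1.1000e-01  9.4000e-01  3.2000e-01  3.9283e+02]
 [ 9.9000e-01 -1.0000e-01 -4.0000e-02  2.8716e+02]
 [-0.0000e+00  3.2000e-01 -9.5000e-01  3.0342e+02]
 [ 0.0000e+00  0.0000e+00  0.0000e+00  1.0000e+00]]
t 0.95 pos [476.4 276.7 159.1] turn [-0.16 -0.06 -0.13] shift cm [ 0.12  0.45 11.81] grip 1.0 F [ 1.8 -2.4 -0.5]
```

View pics/w1.png

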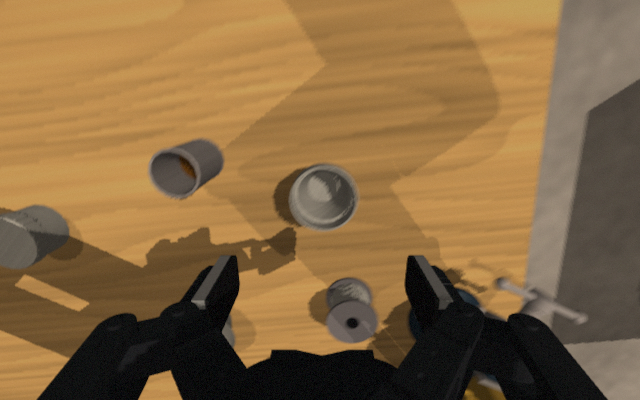

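Wrist view: the cup is at about (323,195), ahead of the jaws. The tin's mouth is at (176,174), with the reel at (350,318) and the vise to the right.

```bash
python3 - <<'E'
from m import *
f=np.load('w1.npz'); p,W=f['p'],f['W']
for n,c,a,b in [('cup',(476,281),55,68),('tin',(435,165),71,84)]:
    m=(np.hypot(W[...,0]-c[0],W[...,1]-c[1])<45)&(W[...,2]>a)&(W[...,2]<b); print(n,circ(W,m))
    q=W[m]; print(np.percentile(q[:,:2],[1,99],axis=0))
E
for i in 1 2 3; do python3 to.py 475.5 281 41;done
```

```text
cup (array([474.9, 280.2]), 30.3, 751, np.float64(61.3))
[[445.0836971  251.26064453]
 [503.76200853 309.77772894]]
tin (array([434.5, 164.9]), 21.0, 792, np.float64(77.3))
[[414.75701331 145.28491965]
 [454.15163162 184.96607943]]
t 0.95 pos [476.4 276.7 159.1] turn [-0.16 -0.06 -0.13] shift cm [ 0.12  0.45 11.81] grip 1.0 F [ 1.8 -2.4 -0.5]
t 0.95 pos [476.4 276.7 159.1] turn [-0.16 -0.06 -0.13] shift cm [ 0.12  0.45 11.81] grip 1.0 F [ 1.8 -2.4 -0.5]
t 0.95 pos [476.4 276.7 159.1] turn [-0.16 -0.06 -0.13] shift cm [ 0.12  0.45 11.81] grip 1.0 F [ 1.8 -2.4 -0.5]
```

```bash
python3 -m jog '[0,0,0,0.1,0.35,3,0, 0,0,0,0.1,0.35,6,0, 0,0,0,0.1,0.35,9,0, 0,0,0,0.1,0.35,11,0, 0,0,0,0.1,0.35,11.8,0, 0,0,0,0.1,0.35,11.8,0, 0,0,0,0.1,0.35,11.8,0]'
python3 to.py 474.7 280.4 41
```

```text
time_s: 1.65
position: [474.2, 285.4, 44.0]
tool_rot: [0.053, 0.999, 0.0, 0.0]
ft_force: [-0.5, 0.4, 0.6]
grip_width: 0.998
t 1.65 pos [474.2 285.4  44. ] turn [0.03 0.04 0.01] shift cm [-0.1  -0.49  0.3 ] grip 0.998 F [-0.5  0.4  0.6]
```

```bash
python3 -m jog '[0,0,0,0,0,0,0, 0,0,0,0,0,0,0, 0,0,0,0,0,0,0]'; python3 to.py 474.7 280.4 41
```

```text
time_s: 1.95
position: [474.2, 285.2, 44.0]
tool_rot: [0.053, 0.999, 0.0, 0.001]
ft_force: [-0.1, 0.9, 0.9]
grip_width: 1.001
t 1.95 pos [474.2 285.2  44. ] turn [0.04 0.06 0.  ] shift cm [-0.1  -0.47  0.3 ] grip 1.001 F [-0.1  0.9  0.9]
```

```bash
python3 -m jog '[0,0,0,-0.1,-0.47,0.3,0, 0,0,0,-0.1,-0.47,0.3,0, 0,0,0,-0.1,-0.47,0.3,0, 0,0,0,-0.1,-0.47,0.3,0.2, 0,0,0,-0.1,-0.47,0.3,0.3, 0,0,0,-0.1,-0.47,0.3,0.6, 0,0,0,-0.1,-0.47,0.3,0.6, 0,0,0,-0.1,-0.47,0.3,0.6]' 40
python3 - <<'E'
from h import *
p,d,W=pts('wrist'); save('w2',p)
E
python3 to.py 474.7 280.4 41
```

```text
time_s: 2.75
position: [474.5, 280.3, 40.8]
tool_rot: [0.053, 0.999, 0.0, 0.0]
ft_force: [-1.1, -1.3, 7.0]
grip_width: 0.687
t 2.8 pos [474.5 280.3  40.8] turn [0.01 0.02 0.01] shift cm [-0.02  0.01 -0.02] grip 0.683 F [-1.1 -0.7  6.9]
```

View pics/w2.png

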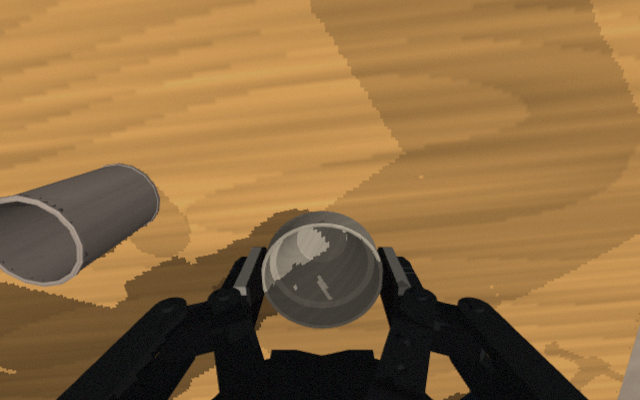

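Cup held between the pads at (322,268) by its collar (width 0.685, about 58 mm). Lifting and moving short of the stack for a close look.

```bash
python3 -m jog '[0,0,0,0,0,-3,0.6, 0,0,0,0,0,-7,0.6, 0,0,0,0,0,-12,0.6, 0,0,0,0,0,-12,0.6, 0,0,0,0,0,-12,0.6]'; python3 to.py 555 136 160
```

```text
time_s: 3.3
position: [474.9, 280.6, 161.4]
tool_rot: [0.053, 0.999, 0.001, 0.001]
ft_force: [-0.3, -1.0, -0.4]
grip_width: 0.686
t 3.3 pos [474.9 280.6 161.4] turn [0.1  0.13 0.01] shift cm [ -9.5  -13.53   0.14] grip 0.686 F [-0.3 -1.  -0.4]
```

```bash
python3 -m jog '[0,0,0,-2,-3,0.1,0.6, 0,0,0,-4.5,-6,0.1,0.6, 0,0,0,-7,-10,0.1,0.6, 0,0,0,-9.5,-13.5,0.1,0.6, 0,0,0,-9.5,-13.5,0.1,0.6, 0,0,0,-9.5,-13.5,0.1,0.6, 0,0,0,-9.5,-13.5,0.1,0.6, 0,0,0,-9.5,-13.5,0.1,0.6]'
python3 - <<'E'
from m import *
p,d,W=pts('wrist'); save('w3',p); np.savez('w3.npz',p=p,d=d,W=W)
s=state(); print(s['position'],s['ft_force'])
for n,c,a,b in [('stack',(627,136),71,84),('cuprim',s['position'][:2],170,190)]:
    m=(np.hypot(W[...,0]-c[0],W[...,1]-c[1])<(40 if n=='stack' else 29.8))&(W[...,2]>a)&(W[...,2]<b); print(n,circ(W,m)); print(np.percentile(W[m],[1,99],axis=0))
E
python3 to.py 627 136 160
```

```text
time_s: 4.1
position: [553.5, 136.8, 158.6]
tool_rot: [0.053, 0.999, -0.0, -0.001]
ft_force: [0.4, 0.0, -0.2]
grip_width: 0.684
[553.69485617 136.84776138 158.83604553] [-0.14748432  0.20536931 -0.0245849 ]
stack (array([0., 0.]), 0.0, 0, np.float64(nan))
t 4.15 pos [553.7 136.8 158.8] turn [-0.01 -0.05  0.09] shift cm [-7.3   0.68 -0.12] grip 0.682 F [-0.1  0.2 -0. ]
  return _methods._mean(a, axis=axis, dtype=dtype,
  ret = ret.dtype.type(ret / rcount)
Traceback (most recent call last):
IndexError: index -1 is out of bounds for axis 0 with size 0
```

View pics/w3.png

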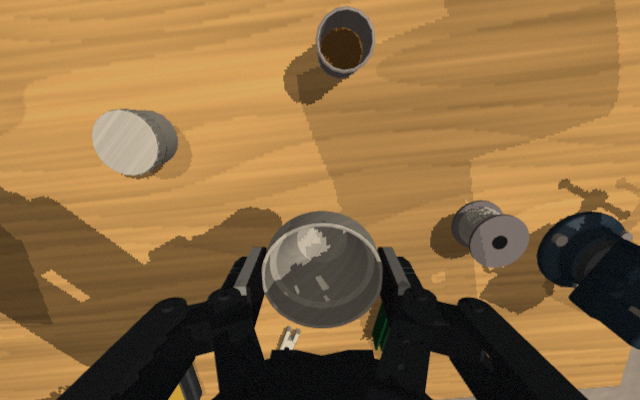

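The camera looks back over the near side: tin at (345,45), lidded tin (135,142), reel at (490,230). The stack is hidden behind the held cup, so I look from beyond it.

```bash
python3 -m jog '[0,0,0,-3,0,-0.5,0.6, 0,0,0,-7,0.5,-0.5,0.6, 0,0,0,-11,1,-0.5,0.6, 0,0,0,-14.5,1.3,-0.5,0.6, 0,0,0,-14.5,1.3,-0.5,0.6, 0,0,0,-14.5,1.3,-0.5,0.6, 0,0,0,-14.5,1.3,-0.5,0.6, 0,0,0,-14.5,1.3,-0.5,0.6]'
python3 - <<'E'
from m import *
p,d,W=pts('wrist'); save('w4',p); np.savez('w4.npz',p=p,d=d,W=W)
s=state(); P=s['position'];print(P)
for n,c,r,a,b in [('stack',(627,136),40,71,84),('reel',(615,296),40,50,65),('held',P[:2],29,100,200),('held2',P[:2],45,179,190)]:
    m=(np.hypot(W[...,0]-c[0],W[...,1]-c[1])<r)&(W[...,2]>a)&(W[...,2]<b); print(n,m.sum())
    if m.sum(): print(circ(W,m),np.percentile(W[m],[1,50,99],axis=0).round(1))
E
python3 to.py 627 136 160
```

```text
time_s: 4.95
position: [698.8, 133.8, 164.4]
tool_rot: [0.053, 0.999, -0.0, -0.0]
ft_force: [-0.1, -0.1, -0.3]
grip_width: 0.685
[699.00474586 133.72387286 164.53293886]
stack 872
(array([627. , 135.4]), 30.0, 872, np.float64(77.6)) [[597.7 106.1  71.3]
 [625.7 134.1  77.6]
 [656.2 164.5  79.3]]
reel 4090
(array([613.8, 295.8]), 27.8, 4090, np.float64(57.9)) [[588.3 269.4  55.7]
 [612.6 294.9  57.9]
 [638.7 320.8  59.6]]
held 9569
(array([699. , 133.7]), 29.0, 9569, np.float64(167.8)) [[673.3 105.5 141.6]
 [712.2 132.4 167.8]
 [727.2 162.  186.6]]
held2 3618
(array([691.9, 134. ]), 42.9, 3618, np.float64(184.5)) [[669.1  93.  179.1]
 [695.8 132.9 184.5]
 [727.7 175.  189.7]]
t 5.0 pos [699.  133.7 164.5] turn [-0.   -0.02  0.04] shift cm [ 7.18 -0.53  0.46] grip 0.682 F [-0.9  0.3 -0.3]
```

```bash
python3 -m jog '[0,0,0,2,-0.1,0.4,0.6, 0,0,0,5,-0.4,1,0.6, 0,0,0,7.2,-0.6,2.5,0.6, 0,0,0,7.2,-0.6,4.5,0.6, 0,0,0,7.2,-0.6,4.5,0.6, 0,0,0,7.2,-0.6,4.5,0.6, 0,0,0,7.2,-0.6,4.5,0.6, 0,0,0,7.2,-0.6,4.5,0.6]'
python3 to.py 627 135.4 76
```

```text
time_s: 5.8
position: [628.7, 135.2, 120.3]
tool_rot: [0.053, 0.999, 0.0, 0.001]
ft_force: [-1.0, 0.3, -0.5]
grip_width: 0.686
t 5.8 pos [628.7 135.2 120.3] turn [ 0.03  0.09 -0.  ] shift cm [ 0.18 -0.    4.43] grip 0.686 F [-1.   0.3 -0.5]
```

```bash
python3 -m jog '[0,0,0,0.18,0,0.5,0.6, 0,0,0,0.18,0,1.3,0.6, 0,0,0,0.18,0,2.2,0.6, 0,0,0,0.18,0,3,0.6, 0,0,0,0.18,0,3.6,0.6, 0,0,0,0.18,0,4.1,0.6, 0,0,0,0.18,0,4.3,0.6, 0,0,0,0.18,0,4.3,0.6]'
python3 to.py 627 135.4 73
```

```text
time_s: 6.6
position: [625.8, 135.2, 75.9]
tool_rot: [0.053, 0.999, -0.0, -0.0]
ft_force: [-1.1, 0.0, -0.6]
grip_width: 0.685
t 6.6 pos [625.8 135.2  75.9] turn [-0.01 -0.03  0.01] shift cm [-0.11  0.03  0.29] grip 0.685 F [-1.1  0.  -0.6]
```

```bash
python3 -m jog '[0,0,0,-0.1,0,0.1,0.6, 0,0,0,-0.1,0,0.2,0.6, 0,0,0,-0.1,0,0.3,0.6, 0,0,0,-0.1,0,0.35,0.6, 0,0,0,-0.1,0,0.35,0.6]'
python3 to.py 627 135.4 73
```

```text
time_s: 7.1
position: [627.0, 135.2, 72.9]
tool_rot: [0.053, 0.999, 0.0, 0.0]
ft_force: [-0.3, 0.6, 0.0]
grip_width: 0.687
t 7.1 pos [627.  135.2  72.9] turn [0.   0.01 0.  ] shift cm [ 0.01  0.02 -0.01] grip 0.687 F [-0.3  0.6  0. ]
```

```bash
python3 -m jog '[0,0,0,0,0,0.05,0.6, 0,0,0,0,0,0.1,0.6, 0,0,0,0,0,0.15,0.6, 0,0,0,0,0,0.15,0.6]'
python3 to.py 627 135.4 73
```

```text
time_s: 7.5
position: [627.6, 135.2, 72.8]
tool_rot: [0.053, 0.999, 0.0, 0.001]
ft_force: [-3.1, -1.1, 10.8]
grip_width: 0.684
t 7.5 pos [627.6 135.2  72.8] turn [0.01 0.08 0.01] shift cm [ 0.07  0.02 -0.02] grip 0.684 F [-3.1 -1.1 10.8]
```

```bash
python3 -m jog '[0,0,0,0,0,-0.05,0.6, 0,0,0,0,0,-0.05,0.25, 0,0,0,0,0,-0.05,0.1, 0,0,0,0,0,-0.05,0, 0,0,0,0,0,-0.05,0, 0,0,0,0,0,-3,0, 0,0,0,0,0,-7,0, 0,0,0,0,0,-11,0]'
python3 to.py 434.6 165 170
```

```text
time_s: 8.3
position: [626.4, 135.1, 181.8]
tool_rot: [0.053, 0.999, -0.0, -0.001]
ft_force: [1.3, -0.4, 0.4]
grip_width: 0.994
t 8.3 pos [626.4 135.1 181.8] turn [-0.03 -0.09  0.01] shift cm [19.39  0.94  1.21] grip 0.994 F [ 1.3 -0.4  0.4]
```

```bash
python3 -m jog '[0,0,0,3,0.2,0,0, 0,0,0,7.5,0.4,0,0, 0,0,0,12,0.6,0,0, 0,0,0,16,0.9,1,0, 0,0,0,19.2,0.9,3,0, 0,0,0,19.2,0.9,6,0, 0,0,0,19.2,0.9,6,0, 0,0,0,19.2,0.9,6,0]'
python3 - <<'E'
from m import *
P={}
for n in('top','side'):
    p,d,W=pts(n); save(n+'1',p)
    m=(np.hypot(W[...,0]-627,W[...,1]-136)<40)&(W[...,2]>86)&(W[...,2]<102); print(n,m.sum(),circ(W,m),np.percentile(W[m],[1,99],axis=0).round(1))
    v,u=np.where(m); P[n]=cv2.resize(p[int(v.mean())-25:int(v.mean())+35,int(u.mean())-30:int(u.mean())+30],(400,400),interpolation=cv2.INTER_CUBIC)
save('nest',np.hstack([P['top'],P['side']]))
E
python3 to.py 434.6 165 50
```

```text
time_s: 9.1
position: [437.4, 164.6, 121.6]
tool_rot: [0.053, 0.999, -0.0, -0.0]
ft_force: [0.0, 0.2, 0.3]
grip_width: 1.002
top 75 (array([628.6, 134.4]), 30.5, 75, np.float64(91.8)) [[598.7 106.3  86.4]
 [658.8 164.5  97. ]]
side 124 (array([625.3, 135.7]), 32.0, 124, np.float64(90.6)) [[597.6 104.5  86.1]
 [655.5 167.3  93.7]]
t 9.2 pos [438.5 164.8 122.4] turn [ 0.04  0.09 -0.01] shift cm [ 0.4  -0.03  7.24] grip 1.003 F [-0.1  0.2 -0.6]
```

View pics/nest.png

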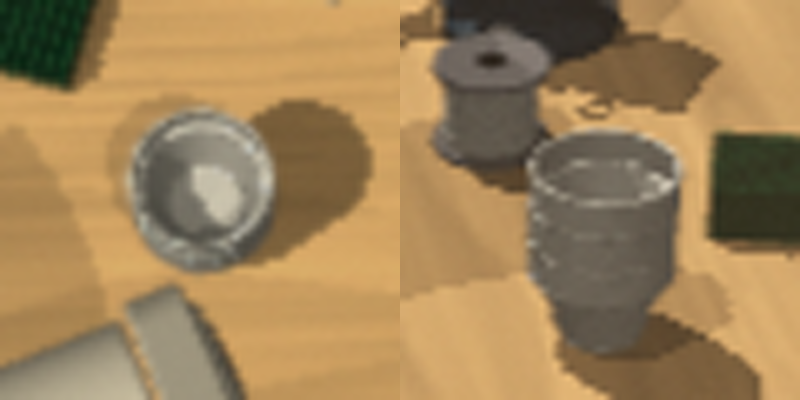

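The cup now stands nested in the stack: three collars in the side view, rim at about z = 92 (93 expected), stack not moved. Next, the tin.

```bash
python3 -m jog '[0,0,0,0.3,0,2,0, 0,0,0,0.3,0,4,0, 0,0,0,0.3,0,5,0, 0,0,0,0.3,0,5.5,0, 0,0,0,0.3,0,5.5,0, 0,0,0,0.3,0,5.5,0]'
python3 to.py 434.6 165 50
```

```text
time_s: 9.8
position: [434.6, 165.0, 66.9]
tool_rot: [0.053, 0.999, 0.0, 0.0]
ft_force: [0.4, -0.2, -0.0]
grip_width: 1.0
t 9.8 pos [434.6 165.   66.9] turn [ 0.02  0.04 -0.  ] shift cm [0.01 0.   1.69] grip 1.0 F [ 0.4 -0.2 -0. ]
```

```bash
python3 -m jog '[0,0,0,0,0,1,0, 0,0,0,0,0,1.7,0.2, 0,0,0,0,0,1.7,0.5, 0,0,0,0,0,1.7,0.9, 0,0,0,0,0,1.7,0.9, 0,0,0,0,0,1.7,0.9, 0,0,0,0,0,1.7,0.9, 0,0,0,0,0,1.7,0.9]' 60
python3 to.py 434.6 165 50
```

```text
time_s: 10.6
position: [434.1, 164.8, 49.4]
tool_rot: [0.053, 0.999, 0.0, 0.0]
ft_force: [-0.7, -0.3, 3.5]
grip_width: 0.453
t 10.6 pos [434.1 164.8  49.4] turn [0.   0.01 0.01] shift cm [-0.05  0.02 -0.06] grip 0.453 F [-0.7 -0.3  3.5]
```

```bash
python3 -m jog '[0,0,0,0,0,-3,0.9, 0,0,0,0,0,-7,0.9, 0,0,0,0,0,-12,0.9, 0,0,0,0,0,-17,0.9, 0,0,0,0,0,-21.5,0.9, 0,0,0,0,0,-21.5,0.9, 0,0,0,0,0,-21.5,0.9]'
python3 to.py 553.6 -323.5 265
```

```text
time_s: 11.3
position: [434.5, 165.0, 265.1]
tool_rot: [0.053, 0.999, 0.001, 0.001]
ft_force: [-0.2, -0.9, -1.5]
grip_width: 0.454
t 11.3 pos [434.5 165.  265.1] turn [0.07 0.13 0.  ] shift cm [-1.703e+01 -4.731e+01 -1.000e-02] grip 0.454 F [-0.2 -0.9 -1.5]
```

```bash
python3 -m jog '[0,0,0,-1,-3,0,0.9, 0,0,0,-2,-7,0,0.9, 0,0,0,-4,-11,0,0.9, 0,0,0,-5.5,-15,0,0.9, 0,0,0,-7,-19,0,0.9, 0,0,0,-8.5,-23,0,0.9, 0,0,0,-9.5,-26,0,0.9, 0,0,0,-10,-28,0,0.9]'
python3 to.py 553.6 -323.5 265
```

```text
time_s: 12.1
position: [503.0, -126.3, 261.9]
tool_rot: [0.054, 0.999, 0.0, -0.002]
ft_force: [0.6, 0.5, -0.5]
grip_width: 0.452
t 12.1 pos [ 503.  -126.3  261.9] turn [ 0.01 -0.2  -0.08] shift cm [ -7.15 -19.06  -0.34] grip 0.452 F [ 0.6  0.5 -0.5]
```

```bash
python3 -m jog '[0,0,0,-1.2,-3,0,0.9, 0,0,0,-2.5,-7,0,0.9, 0,0,0,-4,-11,0,0.9, 0,0,0,-5.5,-15,0,0.9, 0,0,0,-7,-18.5,0,0.9, 0,0,0,-7,-18.8,0,0.9, 0,0,0,-7,-18.8,0,0.9, 0,0,0,-7,-18.8,0,0.9]'
python3 - <<'E'
from m import *
p,d,W=pts('wrist'); save('w5',p); np.savez('w5.npz',p=p,d=d,W=W)
s=state(); P=s['position'];print(P)
m=(np.hypot(W[...,0]-564,W[...,1]+325)<125)&(W[...,2]>170)&(W[...,2]<205)
q=W[m]; print('bin rim',cv2.minAreaRect(q[:,:2].astype(np.float32)),np.median(q[:,2]),len(q))
m=(np.hypot(W[...,0]-P[0],W[...,1]-P[1])<26)&(W[...,2]>210)&(W[...,2]<310);print('tin',m.sum(),np.percentile(W[m],[1,50,99],axis=0).round(1))
E
python3 to.py 553.6 -323.5 265
```

```text
time_s: 12.9
position: [552.5, -317.3, 262.7]
tool_rot: [0.053, 0.999, 0.001, -0.001]
ft_force: [-0.3, 0.1, -0.1]
grip_width: 0.457
[ 552.72541598 -317.14061395  263.21079885]
bin rim ((562.2589721679688, -325.47271728515625), (181.76808166503906, 111.37635040283203), 83.48677062988281) 186.3059119261374 22078
tin 9807 [[ 533.2 -338.8  232.3]
 [ 551.8 -317.6  277.8]
 [ 571.9 -293.7  305.7]]
t 12.95 pos [ 552.7 -317.1  263.2] turn [ 0.07 -0.11  0.05] shift cm [-0.15 -0.62 -0.18] grip 0.452 F [ 0.  -0.1 -1.6]
```

View pics/w5.png

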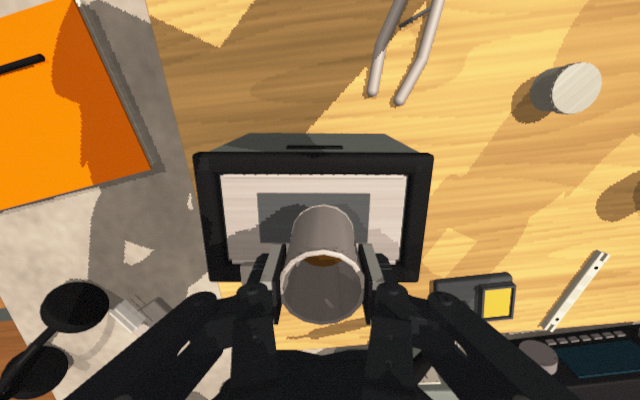

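The tin is over the flap, bottom at (323,225). The hinge is on the lower (+x) side of the image, which agrees with the bin pose.

```bash
python3 -m jog '[0,0,0,0,-0.4,1,0.9, 0,0,0,0,-0.7,2,0.9, 0,0,0,0,-0.7,3,0.9, 0,0,0,0,-0.7,4,0.9, 0,0,0,0,-0.7,5,0.9, 0,0,0,0,-0.7,6,0.9, 0,0,0,0,-0.7,7,0.9, 0,0,0,0,-0.7,7,0.9]' 80
python3 to.py 552.4 -324.4 130
```

```text
time_s: 13.75
position: [551.5, -325.0, 192.4]
tool_rot: [0.053, 0.999, 0.001, -0.001]
ft_force: [-2.5, 0.2, 0.7]
grip_width: 0.45
t 13.75 pos [ 551.5 -325.   192.4] turn [ 0.06 -0.17  0.  ] shift cm [-0.1   0.07  6.24] grip 0.45 F [-2.5  0.2  0.7]
```

```bash
python3 -m jog '[0,0,0,0,0,1,0.9, 0,0,0,0,0,2,0.9, 0,0,0,0,0,3,0.9, 0,0,0,0,0,4,0.9, 0,0,0,0,0,5,0.9, 0,0,0,0,0,6,0.9, 0,0,0,0,0,6.2,0.9, 0,0,0,0,0,6.2,0.9]'
python3 to.py 552.4 -324.4 130
```

```text
time_s: 14.55
position: [552.3, -325.3, 131.6]
tool_rot: [0.053, 0.999, 0.0, -0.001]
ft_force: [-1.3, -0.1, -0.3]
grip_width: 0.452
t 14.55 pos [ 552.3 -325.3  131.6] turn [ 0.03 -0.07  0.  ] shift cm [-0.    0.09  0.16] grip 0.452 F [-1.3 -0.1 -0.3]
```

```bash
python3 -m jog '[0,0,0,0,0.1,0.4,0.9, 0,0,0,0,0.1,0.4,0.9, 0,0,0,0,0.1,0.4,0.3, 0,0,0,0,0.1,0.4,0.25, 0,0,0,0,0.1,0.4,0.25, 0,0,0,0,0.1,0.4,0.25, 0,0,0,0,0.1,0.4,0.25]'
python3 - <<'E'
from m import *
p,d,W=pts('wrist'); save('w6',p)
E
python3 to.py 552.4 -324.4 260
```

```text
time_s: 15.25
position: [552.9, -324.7, 128.5]
tool_rot: [0.053, 0.999, -0.0, 0.0]
ft_force: [-1.1, -0.7, 1.0]
grip_width: 0.755
t 15.3 pos [ 552.8 -324.7  128.5] turn [-0.01  0.02  0.01] shift cm [  0.04   0.02 -13.15] grip 0.751 F [-1.4 -0.2  1. ]
```

View pics/w6.png

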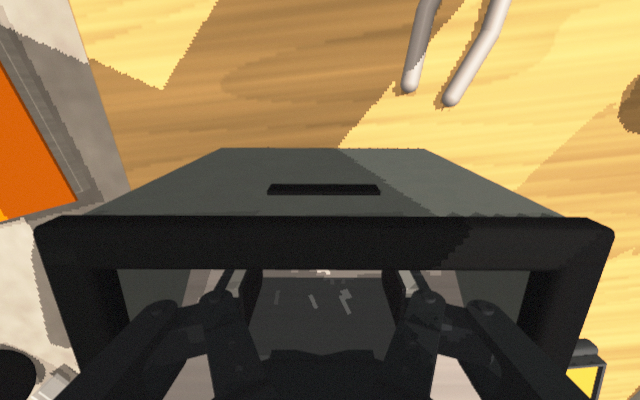

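The tin is gone from between the fingers, and the flap at (330,310) leans against them. Withdrawing straight up.

```bash
python3 -m jog '[0,0,0,0,0,-1.5,0.25, 0,0,0,0,0,-3.5,0.25, 0,0,0,0,0,-5.5,0.25, 0,0,0,0,0,-8,0.25, 0,0,0,0,0,-12,0.25, 0,0,0,0,0,-16,0.25, 0,0,0,0,0,-20,0.25, 0,0,0,6,0,-20,0.25]'
python3 -m jog '[0,0,0,5,2,0,0.25, 0,0,0,10,6,0,0.25, 0,0,0,13,10,0,0.25, 0,0,0,13,14,0,0.25, 0,0,0,13,14,0,0.25, 0,0,0,13,14,0,0.25]'
python3 - <<'E'
from m import *
P=[]
for n in('top','side'):
    p,d,W=pts(n)
    for nm,c,r,a,b in [('cup',(627,136),40,86,102),('full',(490,-22),35,45,70),('reel',(614,296),35,45,70),('tinleft',(435,165),35,30,100)]:
        m=(np.hypot(W[...,0]-c[0],W[...,1]-c[1])<r)&(W[...,2]>a)&(W[...,2]<b); print(n,nm,m.sum(),circ(W,m) if m.sum() else '')
    m=(np.abs(W[...,0]-562)<30)&(np.abs(W[...,1]+325)<60)&(W[...,2]>-50); print('flap z',np.nanpercentile(W[m][:,2],[2,50,98]))
    P.append(p)
a=cv2.resize(P[0][100:330,150:530],(600,300));b=cv2.resize(P[1][150:400,180:560],(600,300))
save('end',np.vstack([a,b]))
E
```

```text
time_s: 16.1
position: [509.1, -321.5, 336.0]
tool_rot: [0.052, 0.999, -0.003, 0.007]
ft_force: [-0.7, -1.0, 1.0]
grip_width: 0.753
time_s: 16.7
position: [388.8, -165.4, 329.6]
tool_rot: [0.052, 0.999, -0.0, 0.001]
ft_force: [1.2, -0.6, -0.9]
grip_width: 0.749
top cup 73 (array([629.1, 134.7]), 30.3, 73, np.float64(92.3))
top full 304 (array([489.9, -21.9]), 27.8, 304, np.float64(55.3))
top reel 278 (array([616.1, 294.8]), 28.1, 278, np.float64(58.0))
top tinleft 0 
flap z [180.7656338  185.44558809 190.21511105]
side cup 123 (array([626.3, 135.7]), 32.1, 123, np.float64(90.3))
side full 363 (array([488.3, -21.6]), 30.0, 363, np.float64(54.4))
side reel 152 (array([614.4, 296.3]), 29.7, 152, np.float64(56.5))
side tinleft 0 
flap z [182.5647794  184.22107787 185.8873701 ]
```

View pics/end.png

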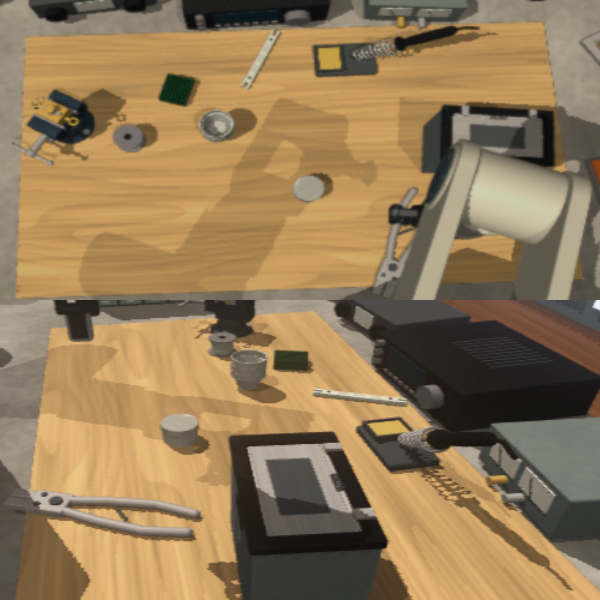

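The flap is closed with its plane at z ≈ 184, the tin is gone from the board and the cup is nested. The bystanders are in place and the arm touches nothing.

```bash
python3 -c "
from bench import *
job_done()"
```

```text
the job is handed in; nothing more can be done
```

I nested the cup in the stack, pushed the tin through the bin's flap and let go of it below the flap. I handed the job in at about 17 s of the 53 s allowed.

**Cup:** I lowered it by its collar until it seated, with about 11 N at the expected height. Both cameras then showed its rim at about 91 mm (93 expected), centred on the stack, which had not measurably moved.

**Tin:** I held it at 80 N while pushing the flap open and released it with its rim about 34 mm below the lid's rim. The fingers came out empty and the tin is no longer on the board. The flap lies level at about 184 mm, which is its closed height.

**Everything else:** The lidded tin and the reel measured in place, within about 2 mm. The heat sink, spreader and crimping tool I only checked by eye; they look undisturbed.

**Not checked directly:**
- **Flap angle:** I never measured it during the push, so "more than 0.6 rad with the tin held" rests on the depth reached with the tin gripped.
- **Tin in the bin:** I could not see it inside; I infer it from the empty fingers and the closed flap.

No check failed. The top and side cameras disagreed by 2 to 4 mm on positions, so I used close-up wrist-camera measurements for the grasps and placements.

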